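Refit the volume dial and hold it in to pair

ROBOT

A 7-joint arm with a two-finger parallel gripper is mounted at the origin on the work surface. World frame = base frame: x ahead of the robot, y to its left, z up, the work surface at z = 0. Lengths are in mm, angles in rad, forces in N, time in s.
With the tool pointing down it reaches from about 425 to 875 mm from the base axis. Payload 8.4 kg.
Tool frame: the origin (TCP) lies midway between the tips of the shut fingers; the grasp point (between the pads) lies 19 mm behind it (r.grip_depth is the z of the grasp point in the tool frame, in mm); z points along the fingers, y is the direction in which the jaws open and shut (so a half turn about z gives the same grasp; the last joint's range is limited). The gripper opens to 87 mm and grips with 3 to 60 N. Pads are 19 mm wide; open, the fingers measure 117 mm over their backs; the gripper's body (75 mm by 190 mm) begins 51 mm behind the grasp point.
Start: joints at [1.062, 0.333, 0.04, 1.465, -0.013, 1.343, -0.059], TCP at [258.952, -596.16, 222.546] pointing down, gripper open.
Joint ranges: [-2.58, 2.58], [-0.38, 2.09], [-1.3, 1.39], [0.25, 2.4], [-1.5, 4.64], [0.08, 2.09], [-2.65, 2.65]. Speed limits (rad/s): [2.22, 2.22, 2.79, 2.79, 3.14, 3.14, 3.14].

INTERFACE

Orientations are given as a unit quaternion [x, y, z, w].
In Python, from rig import sensors, cams, job, r gives the robot as it stands.
- The arm moves only by the tool carry_out, never from a script. Its argument "series" is a list of rows, each an object of numbers: "tx", "ty", "tz": the shift along the tool's x, y, z in mm; "turn": the turn about the tool's z in degrees. In form: [{"tx": .., "ty": .., "tz": .., "turn": ..}, ...]. A call has 1 to 10 rows; each row shifts and turns the commanded pose from where the row before left it, along the tool's axes as they then stand; what a row does not reach is not made up. A row lasts 1/8 s, in which the tool goes at most 62.5 mm and 10.7 degrees, less where a joint would pass 70% of its speed; a pose out of reach is approached as far as the arm can. A call is refused whole if a number of a shift passes 62.5 or a number of a turn 10.7, either way. A call with a gripper value outside its range is refused whole. "fingers" is the finger opening in mm, from 0 to 87, set as the call begins (left out, the last holds). The fingers move at their own pace and stop on an object; "force" is the grip in N (left out, the last holds). Time passes only in rows, so rows that do not move let the fingers close. It gives the time, the measured TCP pose, the force and the opening at its end, in the units of the state.
- sensors.get_obs(): the state, without advancing time (a new reading comes with each control period).
- cams.snapshot(name): name is "side" or "top" or "wrist"; returns a dict with "img" (400x640x3 uint8, red, green, blue), "range_z" (400x640 float32, mm along the optical axis (not along the pixel's ray), 0 where there is no reading), "intrinsics" (3x3 intrinsics, pixels), "k1" (the pictures are not rectified: a ray, as slopes to the right and down, at radius r is drawn at 1 + k1 r^2 times it, then the intrinsics apply), "origin" and "attitude" of the camera in the world. Camera axes: x right, y down, z forward; pixel columns grow to the right and rows downward; lengths in mm; the calibration is good to about 2 mm. A picture is of the moment at which its call begins.
- job.finish_job(): hands the job in, once; it reports no verdict.
The state is a dict: "t": time; "joint_pos": joint angles; "joint_velocities": joint speeds; "joint_efforts": joint torques, N m; "eef_pos": TCP position; "tool_rot": TCP orientation; "force": force on the tool from outside, world axes, zero at the start; "moment": the same for the moment, N m; "finger_gap": finger opening in mm.
Only numpy, scipy, OpenCV 4.12 (cv2) and the standard library are available. Lean on these libraries where they do the work, as an engineer would, in place of code of your own. Each camera call takes 0.05 s, during which the arm holds its last target. There are 200 camera calls.

TASK

The aluminium dial has come off the desktop volume controller: pick it up, turn it so that the flat in its bore matches the flat of the D-shaft, and push it fully home on the shaft without forcing the shaft round, so that the volume setting (the orange dot) stays as it is. Then press dial and shaft down together against the spring of the push switch, as far as they go, and keep them pressed: the controller pairs with the computer only while the dial is held in, so finish still holding it down and do not let go. Leave the mug, the mouse, the memory stick and the router where they are.

Things in the scene. Friction and masses are not known exactly. Their poses are not given: they have to be found in the camera images.
- knob: the loose dial: round aluminium knob, 44 mm diameter, 28 mm tall, about 70 g, standing on the desk mat, bore down. Origin: centre of its underside; z up; x along the dark index line that runs on its top from near the centre to the rim and down the side. Its D-bore opens downward: 11 mm wide, with a flat 2.2 mm from the axis on the index-line side (+x)
- knob_seat (a point): centre of the closed floor of the dial's D-bore, on its axis 20 mm above its underside; axes as the dial. It meets the shaft's tip when the dial is fully home. The bore begins 5 mm above the underside; below that a recess 19 mm wide clears the nut at the foot of the shaft
- knob_index (a point): point on the index line on the dial's top, 18 mm out from its axis towards the rim (the side of the bore's flat), 28 mm above the underside; axes as the dial
- controller: the volume controller: white box 130 (x) by 150 (y) by 52 mm tall, fixed on the mat. Origin: centre of its underside; its front, with two phone sockets, faces its -x. In the middle of the top: a black disc of 67 mm diameter with a ring of light dots, one of them lit orange 29 mm from the centre, a nut 3 mm high, and the upright brass shaft
- shaft_tip (a point): centre of the end of the brass D-shaft, 26 mm above the controller's top (78 mm above the desk) when not pressed; moves with the shaft. Shaft 10 mm in diameter, chamfered tip, one flat 2 mm from the axis along the upper 18 mm. z up; x points out of the flat, towards the orange lit dot, which turns with the shaft. Turning it takes 0.03 N m. Dial home: its underside is 6 mm above the controller
- plunger (a joint): how far the shaft is pressed down into the controller, m: 0 out, 0.004 at the stop. The spring needs about 4 N to start and 8.4 N at the stop, and pushes the shaft out again when released
- mug: blue ceramic mug, 80 mm diameter, 92 mm tall, handle to its +y; origin centre of its underside. A bystander
- mouse: dark grey computer mouse, 116 (x) by 62 by 37 mm; origin centre of its underside. A bystander
- memory_stick: red memory stick, 18 by 58 (y) by 9 mm; origin about the centre of its underside. A bystander
- router: white router, 150 (x) by 194 (y) by 34 mm, with four upright grey aerials to 183 mm height along its -y side, 113 mm from its middle; origin centre of its underside. A bystander
- volume_dot (a point): the orange lit dot, 5 mm wide, on the black disc of the controller's top, 29 mm out from the shaft's axis on the side of the shaft's flat. It shows the volume setting and goes round with the shaft when that is turned, but not down when it is pressed; the 24 unlit dots of the ring are 7.6 mm apart
Mind the look-alikes: they are no part of the job. Several things look just like the knob: the one meant starts farthest to the robot's left. Leave any turquoise look-alike of the controller alone.

How it is judged (in metres and radians):
On the way, in this order (a step that is already met when the one before it is completed fails the run):
1. the dial is picked up off the desk (height (world z) of knob above 0.03 m), for 0.1 s.
2. the dial is home on the shaft, flat to flat (z of knob_seat in the frame of shaft_tip below 0.002 m and horizontal distance between knob_seat and shaft_tip below 0.003 m and x of knob_index in the frame of shaft_tip above 0.014 m), for 0.1 s.
At the end, for the whole second after the job is handed in: The dial is home on the D-shaft (bore floor within 2 mm of the shaft's tip, axis within 3 mm, flats within 0.4 rad and on the same side, upright within 0.1 rad), and through the last second the robot, still touching it with more than 3 N, keeps the shaft pressed in by more than 2.5 mm of its 4 mm (all of step 2 and angle between the x axis of knob_seat and the x axis of shaft_tip, either way round below 0.4 rad and angle between the z axis of knob_seat and the z axis of shaft_tip, either way round below 0.1 rad and value of joint plunger above 0.0025 m and contact force between any of the fingers, the arm and knob above 3 N); the arm keeps its last pose, push and grip.
It fails at once if the shaft is forced round: the orange dot moves more than 6 mm (0.2 rad of turn) (distance of volume_dot from where it was at the start of the episode above 0.006 m).
It fails at once if the mug is moved more than 2 cm or tipped (distance of mug from where it was at the start of the episode above 0.02 m or angle between mug's own z axis and vertical above 0.3 rad).
It fails at once if the mouse is moved more than 2 cm (distance of mouse from where it was at the start of the episode above 0.02 m).
It fails at once if the memory stick is moved more than 2 cm (distance of memory_stick from where it was at the start of the episode above 0.02 m).
It fails at once if the router is moved more than 2 cm (distance of router from where it was at the start of the episode above 0.02 m).
It also fails if it takes over 38 s, if anything falls off the work surface, if the arm or the gripper's body presses on something with over 40 N, if the wrist force passes 120 N, or if a joint passes its speed limit or range.

## Working session

There is one attempt and no reset: what is moved stays moved. The work goes in short steps, Python scripts to look and compute and a tool call to move; the robot and the scene stay as the last step left them, time stands still between calls to the robot, and variables do not carry over. Pictures are saved under pics/ and viewed, about 8 in all and at most 12, crops included, and the job is handed in when it is done.

Besides the shell and the picture viewer there is one more tool, called after ">>>" as name(argument=value, ...) on one line, values as JSON. carry_out: Moves the arm, as the interface text tells. Its arguments: {"type":"object","properties":{"series":{"type":"array"},"fingers":{"type":"number"},"force":{"type":"number"}},"required":["series"]}

```bash
mkdir -p pics; ls; cat > h.py <<'E'
import numpy as np, cv2
from rig import sensors, cams, job, r
from scipy.spatial.transform import Rotation as R
def att(a):
    a=np.array(a,float); return a if a.shape==(3,3) else R.from_quat(a).as_matrix()
def snap(n):
    s=cams.snapshot(n); cv2.imwrite(f'pics/{n}_tmp.png',s['img'][:,:,::-1]); return s
def ray(s,u,v):
    K=np.array(s['intrinsics']); d=np.array([(u-K[0,2])/K[0,0],(v-K[1,2])/K[1,1]]); x=d.copy()
    for _ in range(20): x=d/(1+s['k1']*(x@x))
    return np.array([x[0],x[1],1.])
def at_z(s,u,v,z):
    w=att(s['attitude'])@ray(s,u,v); o=np.array(s['origin']); return o+w*(z-o[2])/w[2]
def at_d(s,u,v):
    return np.array(s['origin'])+att(s['attitude'])@ray(s,u,v)*s['range_z'][int(round(v)),int(round(u))]
def proj(s,p):
    c=att(s['attitude']).T@(np.array(p)-np.array(s['origin'])); x=c[:2]/c[2]; x=x*(1+s['k1']*(x@x)); K=np.array(s['intrinsics'])
    return K[0,0]*x[0]+K[0,2],K[1,1]*x[1]+K[1,2]
E
python3 - <<'E'
from h import *
import pickle
a=snap('top');b=snap('side')
pickle.dump({'top':a,'side':b},open('s0.pkl','wb'))
for s in(a,b): print(s['origin'],s['attitude'],s['intrinsics'],s['k1'])
print(sensors.get_obs())
cv2.imwrite('pics/p1.png',cv2.resize(np.vstack([a['img'],b['img']])[:,:,::-1],None,fx=.75,fy=.75))
cv2.imwrite('pics/top0.png',cv2.resize(a['img'][:,:,::-1],(800,500),interpolation=cv2.INTER_CUBIC))
E
```

```text
pics
[ 485.31911879  -59.42330821 1178.84722033] [ 0.71501439 -0.698656    0.01952965 -0.01590008] [[424.41178314   0.         320.91862336]
 [  0.         424.41178314 202.54269477]
 [  0.           0.           1.        ]] -0.09606529258853831
[ -74.64440894  897.16041474 1023.6995597 ] [-0.24491981  0.87201361 -0.40509363  0.12452187] [[469.50307579   0.         325.25349323]
 [  0.         469.50307579 202.04603169]
 [  0.           0.           1.        ]] 0.04028698806457468
{'t': 0.1, 'joint_pos': array([ 1.06180983,  0.33381653,  0.03981804,  1.46620712, -0.01339601,
        1.34328252, -0.05852896]), 'joint_velocities': array([-0.00168947, -0.00086258,  0.00037907, -0.00321018, -0.00151173,
       -0.00059656, -0.00156637]), 'joint_efforts': array([ 3.00288491e-03, -6.57814193e+01,  1.33899551e+00, -4.04703927e+01,
       -5.98224462e-02,  4.10028349e-02,  6.89382341e-05]), 'eef_pos': array([ 258.80278397, -595.78550517,  221.75088056]), 'tool_rot': array([ 9.79081614e-01,  2.03466630e-01, -1.87097042e-04, -6.99568128e-04]), 'force': array([-0.19667608,  0.25691442, -0.23141309]), 'moment': array([ 0.03855784, -0.02654248,  0.00099929]), 'finger_gap': 86.99285219842534}
```

View pics/p1.png

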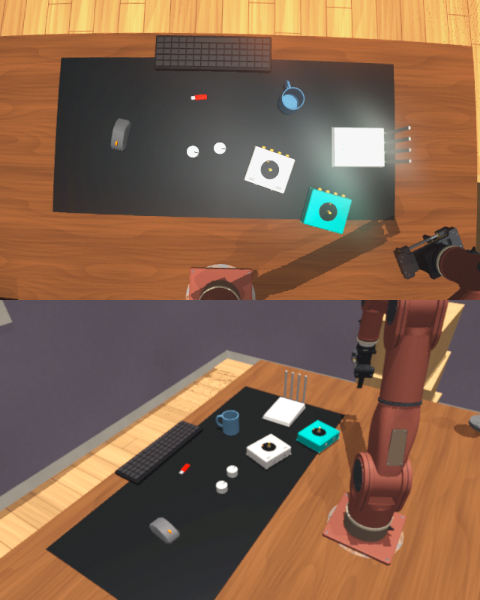

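The picture shows two knob candidates in the top view, at about (257,202) and (293,197). The robot's left is image-left, so (257,202) fits. The white controller is at (360,226); the turquoise look-alike is at (435,280). I'll confirm in a crop.

```bash
python3 - <<'E'
from h import *
import pickle
a=pickle.load(open('s0.pkl','rb'))['top']
im=a['img'][:,:,::-1]
c1=cv2.resize(im[180:220,235:315],(800,400),interpolation=cv2.INTER_CUBIC)
c2=cv2.resize(im[190:262,320:400],(222,200),interpolation=cv2.INTER_CUBIC)
c2=cv2.resize(im[206:246,335:385],(250,200),interpolation=cv2.INTER_CUBIC)
c3=np.zeros((200,800,3),np.uint8);c3[:,:250]=c2
cv2.imwrite('pics/p2.png',np.vstack([c1,c3]))
for u,v,z in((257,202,28),(293,197,28),(360,226,78)): print(at_z(a,u,v,z),at_d(a,u,v))
for n,p in dict(mug=(390,130),mouse=(160,180),stick=(266,130),router=(477,195),aer=(525,190)).items(): print(n,at_d(a,*p))
E
```

```text
[540.5326639  109.10726535  28.        ] [540.61546293 109.35999622  26.27417295]
[556.41027316  11.51443674  28.        ] [556.3310417   11.43537626  29.28262515]
[ 482.03955673 -167.19952201   78.        ] [ 482.0324958  -167.43156518   75.62986597]
mug [ 752.78353085 -254.13585332    5.57381477]
mouse [594.46043149 378.15189579  33.37460603]
stick [743.7817612   93.56373223   7.18939029]
router [ 573.91394936 -494.61155203   28.77381352]
aer [ 586.82138553 -608.6319005    77.93548342]
```

View pics/p2.png

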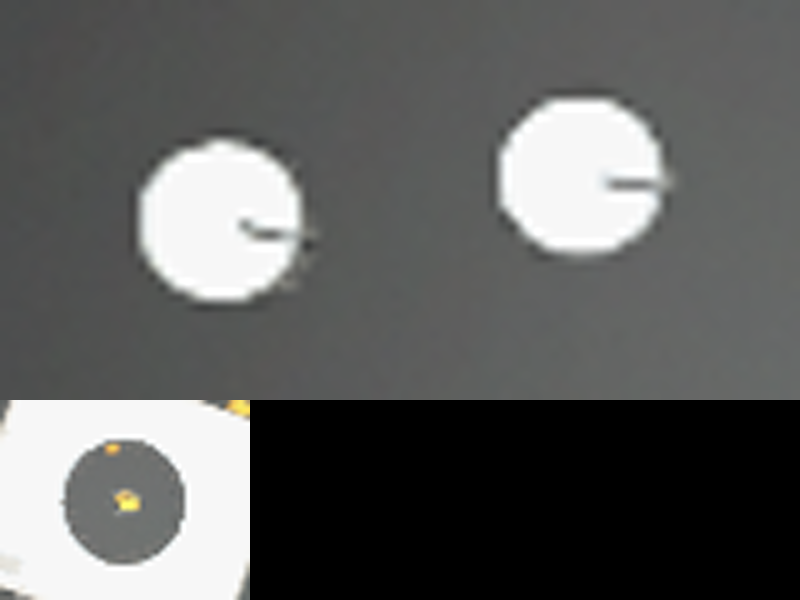

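Crop: the left knob is centred at (257.2,202) with its index line pointing image-right and slightly down. The lookalike is at (293,197.5). The orange dot is at about (357.4,215.8) and the disc centre at (360,226). The left knob is the one meant. Moving above it.

>>> carry_out(series=[{"tx":34,"ty":-33.5},{"tx":34,"ty":-33.5},{"tx":34,"ty":-33.5},{"tx":34,"ty":-33.5},{"tx":34,"ty":-33.5},{"tx":34,"ty":-33.5},{"tx":34,"ty":-33.5},{"tx":34,"ty":-33.5},{"tx":34,"ty":-33.5},{"tx":34,"ty":-33.5}], fingers=75)

```text
$.series[0]: bad value
```

>>> carry_out(series=[{"tx":34,"ty":-33.5},{"tx":34,"ty":-33.5},{"tx":34,"ty":-33.5},{"tx":34,"ty":-33.5},{"tx":34,"ty":-33.5},{"tx":29,"ty":-31},{}])

```text
$.series[0]: bad value
```

```bash
python3 - <<'E'
from h import *
import pickle
w=snap('wrist');pickle.dump(w,open('w1.pkl','wb'))
o=sensors.get_obs();print(o['t'],o['eef_pos'],o['tool_rot'],o['joint_pos']);print(w['origin'],w['attitude'],w['k1'])
cv2.imwrite('pics/p3.png',w['img'][:,:,::-1])
for p in((540.5,109.1,28),(556.4,11.5,28)):print(proj(w,p))
E
```

```text
0.15 [ 258.78383879 -595.86269582  221.86013531] [ 9.79080340e-01  2.03473032e-01 -1.90648708e-04 -6.13361866e-04] [ 1.06180672  0.3337662   0.03988778  1.4660524  -0.01336365  1.34332384
 -0.05846245]
[ 336.13982705 -562.88447033  384.23118302] [ 0.82655391 -0.54173897 -0.08436581  0.12731826] -0.0493597418663753
(np.float64(78.44337682721846), np.float64(-42.05858673295785))
(np.float64(16.85189497625197), np.float64(-155.6663439177782))
```

View pics/p3.png

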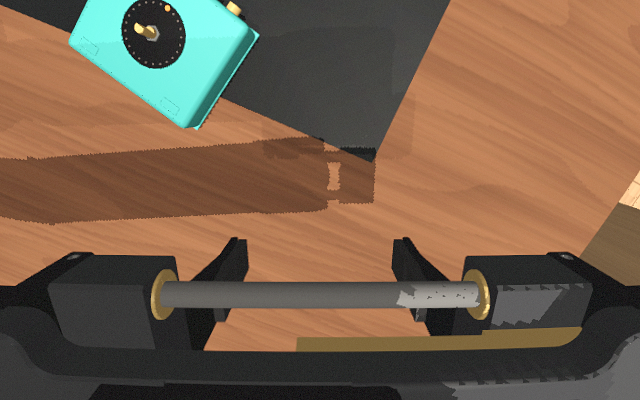

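The move was refused because each row needs all four keys, so this picture is still of the start pose: turquoise unit at (150,33), fingertips at about (240,240) and (398,240).

>>> carry_out(series=[{"tx":34,"ty":-33.5,"tz":0,"turn":0},{"tx":34,"ty":-33.5,"tz":0,"turn":0},{"tx":34,"ty":-33.5,"tz":0,"turn":0},{"tx":34,"ty":-33.5,"tz":0,"turn":0},{"tx":34,"ty":-33.5,"tz":0,"turn":0},{"tx":34,"ty":-33.5,"tz":0,"turn":0},{"tx":34,"ty":-33.5,"tz":0,"turn":0},{"tx":34,"ty":-33.5,"tz":0,"turn":0},{"tx":34,"ty":-33.5,"tz":0,"turn":0},{"tx":34,"ty":-33.5,"tz":0,"turn":0}], fingers=75)

```text
t: 1.4
eef_pos: [437.6, -151.9, 222.5]
tool_rot: [0.979, 0.203, -0.0, 0.0]
force: [0.4, 0.1, -0.7]
finger_gap: 74.8
```

>>> carry_out(series=[{"tx":34,"ty":-33.5,"tz":0,"turn":0},{"tx":34,"ty":-33.5,"tz":0,"turn":0},{"tx":34,"ty":-33.5,"tz":0,"turn":0},{"tx":34,"ty":-33.5,"tz":0,"turn":0},{"tx":24,"ty":-33.5,"tz":0,"turn":0},{"tx":0,"ty":-31,"tz":0,"turn":0},{"tx":0,"ty":0,"tz":0,"turn":0}])

```text
t: 2.28
eef_pos: [504.1, 95.1, 222.5]
tool_rot: [0.979, 0.206, -0.0, -0.0]
force: [-0.5, -0.4, 0.1]
finger_gap: 75.0
```

```bash
python3 - <<'E'
from h import *
import pickle
w=snap('wrist');pickle.dump(w,open('w1.pkl','wb'))
o=sensors.get_obs();print(o['t'],o['eef_pos'],o['tool_rot'],o['joint_pos']);print(w['origin'],w['attitude'],w['k1'])
cv2.imwrite('pics/p4.png',w['img'][:,:,::-1])
for p in((540.5,109.1,28),(556.4,11.5,28)):print(proj(w,p))
E
```

```text
2.325 [504.68590836  93.07433719 222.49141462] [ 9.78877014e-01  2.04449937e-01 -8.97855986e-05  7.81910820e-05] [ 0.30898655  0.09647163 -0.60985647  1.76652638  0.05748637  1.29653001
 -1.47327262]
[581.26142412 128.47130799 384.96841172] [ 0.82773806 -0.53991777 -0.08378913  0.12774148] -0.0493597418663753
(np.float64(321.1018379238446), np.float64(147.9866340976261))
(np.float64(400.15164307446184), np.float64(168.77602616694938))
```

View pics/p4.png

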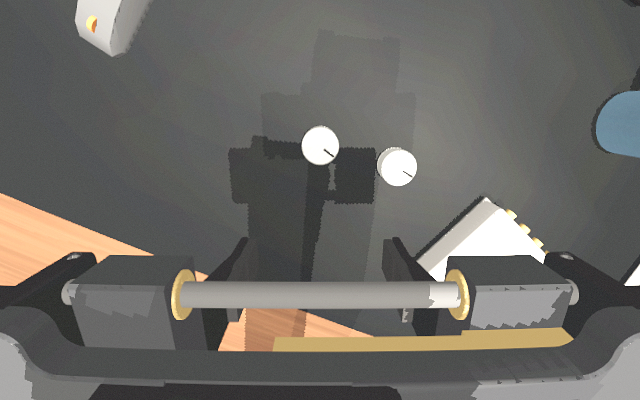

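The wrist view shows the target knob at (320,145), index line toward the lower right (334,156), and the lookalike at (397,166). An enlarged crop will give the index direction.

```bash
python3 - <<'E'
from h import *
import pickle
w=pickle.load(open('w1.pkl','rb'))
im=w['img'][:,:,::-1]
c=cv2.resize(im[122:172,295:345],(600,600),interpolation=cv2.INTER_CUBIC)
g=im[110:180,290:350].min(2).copy(); m=(g>150).astype(np.uint8)
n,l,st,ce=cv2.connectedComponentsWithStats(m)
k=1+np.argmax(st[1:,4]);print(st[k]+np.array([290,110,0,0,0]),ce[k]+[290,110])
cv2.imwrite('pics/p5.png',c)
E
```

```text
[ 302  125   37   40 1121] [319.72078501 144.8911686 ]
```

View pics/p5.png

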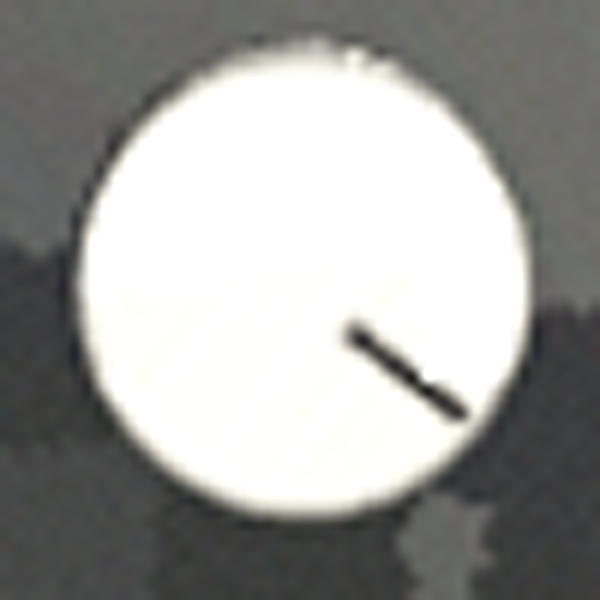

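The crop shows the index line from (352,332) to (465,415) and the top circle spanning 80–530 horizontally, down to about 515.

```bash
python3 - <<'E'
from h import *
import pickle
w=pickle.load(open('w1.pkl','rb')); a=pickle.load(open('s0.pkl','rb'))['top']
px=lambda x,y:(295+(x+.5)/12-.5,122+(y+.5)/12-.5)
p=at_z(w,*px(352,332),28);q=at_z(w,*px(465,415),28)
d=q-p;print(p,q,np.degrees(np.arctan2(d[1],d[0])))
pts=np.array([at_z(w,*px(*t),28)[:2] for t in((80,283),(530,283),(305,515),(145,453),(475,445))])
A=np.c_[2*pts,np.ones(len(pts))];s=np.linalg.lstsq(A,(pts**2).sum(1),rcond=None)[0];print('circ',s[:2],np.sqrt(s[2]+s[:2]@s[:2]))
c=s[:2];print('dir by tip',np.degrees(np.arctan2(*(q[:2]-c)[::-1])))
# controller from top
dsk=at_z(a,360-.3,226.2-.1,52);dot=at_z(a,335+112.5/5-.4,206+49/5-.4,52)
print(dsk,dot,np.degrees(np.arctan2(*(dot-dsk)[:2][::-1])),np.linalg.norm(dot-dsk))
o=sensors.get_obs();M=R.from_quat(o['tool_rot']).as_matrix()
print('tool delta',M.T@(np.array([*c,20])-o['eef_pos']))
E
```

```text
[540.50762588 105.51361089  28.        ] [537.53708518  91.90633439  28.        ] -102.31476964305351
circ [542.00759746 111.19203615] 22.214441131281102
dir by tip -103.0509209211569
[ 481.67929786 -168.95198806   52.        ] [ 509.92998939 -161.48410751   52.        ] 14.807063210374352 29.221067939095857
tool delta [ 41.49551826  -1.68815008 202.4826032 ]
```

>>> carry_out(series=[{"tx":20,"ty":-1.4,"tz":20,"turn":0},{"tx":21,"ty":0,"tz":45,"turn":0},{"tx":0,"ty":0,"tz":50,"turn":0},{"tx":0,"ty":0,"tz":50,"turn":0},{"tx":0,"ty":0,"tz":30,"turn":0},{"tx":0,"ty":0,"tz":15,"turn":0},{"tx":0,"ty":0,"tz":6,"turn":0},{"tx":0,"ty":0,"tz":0,"turn":0}])

```text
t: 3.32
eef_pos: [542.7, 109.8, 7.3]
tool_rot: [0.979, 0.203, 0.0, 0.0]
force: [-0.5, 0.7, -0.3]
finger_gap: 75.1
```

>>> carry_out(series=[{"tx":0,"ty":0,"tz":0,"turn":0},{"tx":0,"ty":0,"tz":0,"turn":0},{"tx":0,"ty":0,"tz":0,"turn":0},{"tx":0,"ty":0,"tz":0,"turn":0},{"tx":0,"ty":0,"tz":0,"turn":0}], fingers=0, force=30)

```text
t: 3.95
eef_pos: [542.2, 110.1, 6.8]
tool_rot: [0.979, 0.204, 0.0, -0.0]
force: [-0.8, 0.0, 2.8]
finger_gap: 43.5
```

>>> carry_out(series=[{"tx":0,"ty":0,"tz":-15,"turn":0},{"tx":0,"ty":0,"tz":-35,"turn":0},{"tx":0,"ty":0,"tz":-40,"turn":0},{"tx":0,"ty":0,"tz":-40,"turn":0},{"tx":-13,"ty":18,"tz":-14,"turn":0},{"tx":-28,"ty":38.5,"tz":0,"turn":0},{"tx":-33,"ty":46,"tz":0,"turn":0},{"tx":-33,"ty":46,"tz":0,"turn":0},{"tx":-33,"ty":46,"tz":0,"turn":0},{"tx":-27,"ty":37,"tz":0,"turn":-5}])

```text
t: 5.2
eef_pos: [480.4, -171.1, 151.6]
tool_rot: [0.969, 0.246, 0.0, 0.0]
force: [1.5, 0.3, -0.5]
finger_gap: 43.2
```

>>> carry_out(series=[{"tx":0,"ty":0,"tz":0,"turn":-10.5},{"tx":0,"ty":0,"tz":0,"turn":-10.5},{"tx":0,"ty":0,"tz":0,"turn":-10.5},{"tx":0,"ty":0,"tz":0,"turn":-10.5},{"tx":0,"ty":0,"tz":0,"turn":-10.5},{"tx":0,"ty":0,"tz":0,"turn":-10.5},{"tx":0,"ty":0,"tz":0,"turn":-10.5},{"tx":0,"ty":0,"tz":0,"turn":-10.5},{"tx":0,"ty":0,"tz":0,"turn":-10.5},{"tx":0,"ty":0,"tz":0,"turn":-10.5}])

```text
t: 6.45
eef_pos: [481.2, -168.7, 151.4]
tool_rot: [0.392, 0.92, 0.0, 0.0]
force: [-0.4, 0.8, -1.1]
finger_gap: 43.4
```

>>> carry_out(series=[{"tx":0,"ty":0,"tz":0,"turn":-7},{"tx":0,"ty":0,"tz":0,"turn":0},{"tx":0,"ty":0,"tz":0,"turn":0}])

```text
t: 6.82
eef_pos: [481.1, -168.8, 151.0]
tool_rot: [0.339, 0.941, -0.0, 0.0]
force: [-0.8, 0.4, -1.6]
finger_gap: 43.3
```

```bash
python3 - <<'E'
from h import *
import pickle
w=snap('wrist');t=snap('top');s=snap('side');pickle.dump((w,t,s),open('w2.pkl','wb'))
o=sensors.get_obs();print(o['t'],o['eef_pos'],o['tool_rot'],o['joint_pos'],o['finger_gap'],o['force'])
e=o['eef_pos'];M=R.from_quat(o['tool_rot']).as_matrix();print(M)
for n,S in(('w',w),('t',t),('s',s)): print(n,proj(S,e),proj(S,(481.7,-169,78)))
a=w['img'];u,v=map(int,proj(s,e));b=cv2.resize(s['img'][max(v-50,0):v+50,u-80:u+80],(640,400),interpolation=cv2.INTER_CUBIC)
cv2.imwrite('pics/p6.png',cv2.resize(np.vstack([a,b])[:,:,::-1],None,fx=.75,fy=.75))
E
```

```text
6.975 [ 481.13947354 -168.82649677  150.70129593] [3.38716262e-01 9.40888565e-01 1.32404374e-05 4.42520391e-05] [ 0.79084045  0.14565021 -0.58144346  1.86936548  0.08736487  1.15158305
  1.05833472] 43.04830973291651 [-0.06595826 -1.15395087 -1.32687   ]
[[-7.70542584e-01  6.37388513e-01  9.22419780e-05]
 [ 6.37388516e-01  7.70542588e-01 -5.06221827e-06]
 [-7.43029722e-05  5.48933227e-05 -9.99999996e-01]]
w (np.float64(318.9944477325349), np.float64(252.20794650760945)) (np.float64(319.4814622146574), np.float64(212.76165654286848))
t (np.float64(363.5909840752218), np.float64(226.54038498387277)) (np.float64(360.68985302184166), np.float64(226.1462456212297))
s (np.float64(359.36144906362773), np.float64(170.4196895448137)) (np.float64(358.60794998863656), np.float64(188.48961934462972))
```

View pics/p6.png

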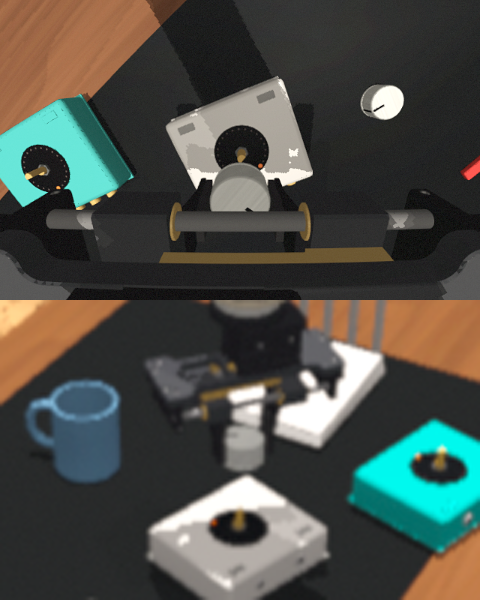

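The wrist view shows the held knob at (320,253 full px) with the index line near its lower right. Behind it are the shaft tip at about (322,203), the orange dot at about (347,221) and the disc. I'll enlarge it.

```bash
python3 - <<'E'
from h import *
import pickle
w=pickle.load(open('w2.pkl','rb'))[0]
im=w['img'][:,:,::-1]
c=cv2.resize(im[160:290,255:385],(600,600),interpolation=cv2.INTER_CUBIC)
cv2.imwrite('pics/p7.png',cv2.convertScaleAbs(c,alpha=1.5,beta=10))
E
```

```text
(no output)
```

View pics/p7.png

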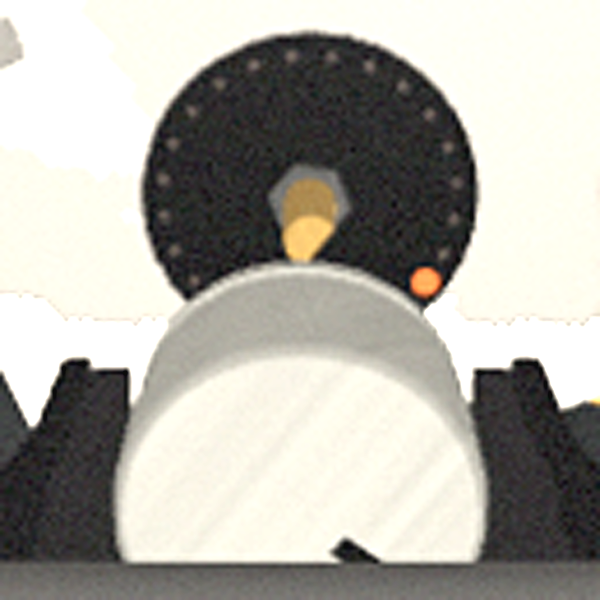

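```bash
cat > fit.py <<'E'
from h import *
def circ(P):
    P=np.array(P)[:,:2];A=np.c_[2*P,np.ones(len(P))];s=np.linalg.lstsq(A,(P**2).sum(1),rcond=None)[0];return s[:2],np.sqrt(s[2]+s[:2]@s[:2])
E
python3 - <<'E'
from fit import *
import pickle
w=pickle.load(open('w2.pkl','rb'))[0];o=sensors.get_obs();e=o['eef_pos'];M=R.from_quat(o['tool_rot']).as_matrix()
f=130/600
P=lambda x,y,z:at_z(w,255+(x+.5)*f-.5,160+(y+.5)*f-.5,z)
ang=lambda d:np.degrees(np.arctan2(d[1],d[0]))
D=circ([P(*p,52) for p in((143,190),(478,190),(312,32),(190,75),(435,80),(160,255))]);print('disc',D)
dots=circ([P(*p,52) for p in((292,56),(254,65),(219,84),(192,111),(173,143),(163,179),(165,215),(174,250),(332,56),(370,66),(404,87),(430,114),(456,183),(453,220))]);print('dots',dots)
T=P(310,236,78);print('tip',T)
d=P(426,281,52);print('dot',d,ang(d[:2]-dots[0]),np.linalg.norm(d[:2]-dots[0]))
zt=e[2]-6.8+28
K=circ([P(*p,zt) for p in((117,505),(487,505),(302,353),(160,412),(440,410),(225,368),(385,370))]);print('knobtop',K,zt,'tcp',e)
K2=circ([P(*p,zt-28) for p in((302,264),(220,284),(180,314),(390,285),(430,318))]);print('knobbot',K2)
i0=P(336,543,zt);i1=P(372,560,zt);print('idx',i0,i1,ang(i1-i0),ang(i0[:2]-K[0]),ang(i1[:2]-K[0]))
print('tool delta',M.T@np.array([*(dots[0]-K[0]),0]), M.T@np.array([*(T[:2]-K[0]),0]),M.T@np.array([*(K[0]-e[:2]),0]))
E
```

```text
disc (array([ 481.93131715, -166.33204117]), np.float64(33.079854466403866))
dots (array([ 482.50712323, -167.12425137]), np.float64(29.08835080668256))
tip [ 481.54645072 -166.39698504   78.        ]
dot [ 510.97493225 -160.07413242   52.        ] 13.909574034027374 29.327808096307717
knobtop (array([ 482.75261903, -169.4073006 ]), np.float64(21.51758029235735)) 171.90129593100852 tcp [ 481.13947354 -168.82649677  150.70129593]
knobbot (array([ 483.18607516, -169.45762521]), np.float64(22.22674727514903))
idx [ 487.32243093 -167.99372641  171.90129593] [ 491.79646317 -166.18723222  171.90129593] 21.98753462522987 17.188341555125216 19.59831516682738
tool delta [ 1.64435433e+00  1.60271046e+00 -3.42023117e-05] [ 2.84814461e+00  1.55077852e+00 -1.26498225e-04] [-1.61319498e+00  5.80666316e-01  1.51739886e-04]
```

```bash
python3 - <<'E'
from fit import *
import pickle
w=pickle.load(open('w2.pkl','rb'))[0];f=130/600
P=lambda x,y,z:at_z(w,255+(x+.5)*f-.5,160+(y+.5)*f-.5,z)
ang=lambda d:np.degrees(np.arctan2(d[1],d[0]))
for q in((340.5,544,372.5,566),(347,538,380,560),(333,550,352,563)):
  a=P(*q[:2],171.9);b=P(*q[2:],171.9);print(ang(b-a),ang((a[:2]-[482.75,-169.4])),np.linalg.norm((a[:2]-[482.75,-169.4])))
E
```

```text
12.270982606455807 18.998492402776314 5.301681730388406
13.19177721545076 30.01259429308462 5.629749811855481
12.327928448021964 6.096367380735607 5.10557959521018
```

Relative measurement: knob to shaft is about tx +2, ty +1.5. The index at 12.5–14.5° matches the dot at about 14°. Descending to just above the tip, then probing slowly.

>>> carry_out(series=[{"tx":2,"ty":1.5,"tz":15,"turn":0},{"tx":0,"ty":0,"tz":25,"turn":0},{"tx":0,"ty":0,"tz":17,"turn":0},{"tx":0,"ty":0,"tz":8,"turn":0},{"tx":0,"ty":0,"tz":2,"turn":0},{"tx":0,"ty":0,"tz":0,"turn":0},{"tx":0,"ty":0,"tz":0,"turn":0}])

```text
t: 7.85
eef_pos: [481.0, -166.6, 84.2]
tool_rot: [0.338, 0.941, -0.0, 0.001]
force: [0.1, -0.1, -0.3]
finger_gap: 43.1
```

>>> carry_out(series=[{"tx":0,"ty":0,"tz":1,"turn":0},{"tx":0,"ty":0,"tz":1,"turn":0},{"tx":0,"ty":0,"tz":1,"turn":0},{"tx":0,"ty":0,"tz":1,"turn":0},{"tx":0,"ty":0,"tz":1,"turn":0},{"tx":0,"ty":0,"tz":0,"turn":0}])

```text
t: 8.6
eef_pos: [480.9, -166.4, 78.6]
tool_rot: [0.338, 0.941, 0.0, 0.0]
force: [0.8, 0.9, -1.5]
finger_gap: 43.3
```

```bash
python3 - <<'E'
from h import *
o=sensors.get_obs();print(o['t'],o['eef_pos'],o['tool_rot'],o['force'],o['moment'])
E
```

```text
8.6 [ 480.85912837 -166.37622959   78.6190131 ] [3.38026006e-01 9.41136720e-01 1.35949493e-04 2.73774889e-04] [ 0.78596229  0.92786113 -1.51768885] [ 0.08488009 -0.47043889 -0.01243276]
```

>>> carry_out(series=[{"tx":0,"ty":0,"tz":1,"turn":0},{"tx":0,"ty":0,"tz":1,"turn":0},{"tx":0,"ty":0,"tz":0,"turn":0}])

```text
t: 8.98
eef_pos: [480.9, -166.3, 76.6]
tool_rot: [0.338, 0.941, 0.0, 0.0]
force: [4.0, 0.7, -0.6]
finger_gap: 43.0
```

>>> carry_out(series=[{"tx":0,"ty":0,"tz":1,"turn":0},{"tx":0,"ty":0,"tz":1,"turn":0},{"tx":0,"ty":0,"tz":0,"turn":0}])

```text
t: 9.35
eef_pos: [480.9, -166.4, 74.7]
tool_rot: [0.338, 0.941, 0.0, 0.0]
force: [4.0, 0.8, 0.1]
finger_gap: 43.3
```

It's entering, with a side force of +4 N in x, so I'll ease 0.6 mm in world +x.

>>> carry_out(series=[{"tx":-0.5,"ty":0.4,"tz":0,"turn":0},{"tx":0,"ty":0,"tz":0,"turn":0},{"tx":0,"ty":0,"tz":0,"turn":0}])

```text
t: 9.72
eef_pos: [481.0, -166.4, 74.5]
tool_rot: [0.338, 0.941, -0.0, -0.0]
force: [3.6, 0.9, 1.9]
finger_gap: 43.2
```

>>> carry_out(series=[{"tx":0,"ty":0,"tz":1,"turn":0},{"tx":0,"ty":0,"tz":1,"turn":0},{"tx":0,"ty":0,"tz":1,"turn":0},{"tx":0,"ty":0,"tz":0,"turn":0}])

```text
t: 10.22
eef_pos: [481.0, -166.5, 71.4]
tool_rot: [0.338, 0.941, -0.0, -0.0]
force: [2.6, -1.1, -0.6]
finger_gap: 43.6
```

```bash
python3 - <<'E'
from h import *
o=sensors.get_obs();print(o['t'],o['eef_pos'],o['tool_rot'],o['force'],o['moment'])
E
```

```text
10.225 [ 481.031888   -166.46729811   71.38866099] [ 3.38092132e-01  9.41113006e-01 -5.87304723e-06 -1.38764987e-04] [ 2.63180878 -1.12175911 -0.61887402] [ 0.13979338 -0.65645004  0.03345821]
```

>>> carry_out(series=[{"tx":-0.4,"ty":0.3,"tz":1,"turn":0},{"tx":0,"ty":0,"tz":1.2,"turn":0},{"tx":0,"ty":0,"tz":1.2,"turn":0},{"tx":0,"ty":0,"tz":1.2,"turn":0},{"tx":0,"ty":0,"tz":0,"turn":0}])

```text
t: 10.85
eef_pos: [481.5, -166.5, 66.8]
tool_rot: [0.338, 0.941, -0.0, -0.0]
force: [-0.4, -1.1, -1.5]
finger_gap: 43.3
```

>>> carry_out(series=[{"tx":0,"ty":0,"tz":1,"turn":0},{"tx":0,"ty":0,"tz":1,"turn":0},{"tx":0,"ty":0,"tz":0,"turn":0}])

```text
t: 11.22
eef_pos: [481.6, -166.5, 64.9]
tool_rot: [0.338, 0.941, 0.0, -0.0]
force: [0.4, 0.4, -1.2]
finger_gap: 43.6
```

```bash
python3 - <<'E'
from h import *
import pickle
w=snap('wrist');pickle.dump(w,open('w3.pkl','wb'))
o=sensors.get_obs();print(o['t'],o['eef_pos'],o['tool_rot'],o['force'],o['moment'])
im=w['img'][:,:,::-1]
c=cv2.resize(im[160:290,255:385],(600,600),interpolation=cv2.INTER_CUBIC)
cv2.imwrite('pics/p8.png',cv2.convertScaleAbs(c,alpha=1.5,beta=10))
E
```

```text
11.275 [ 481.66193871 -166.4714663    64.94945888] [ 3.38104415e-01  9.41108603e-01  2.18083914e-05 -3.00743697e-05] [-0.48248995 -0.11985786 -1.08600819] [ 0.05197918 -0.11852924  0.00073651]
```

View pics/p8.png

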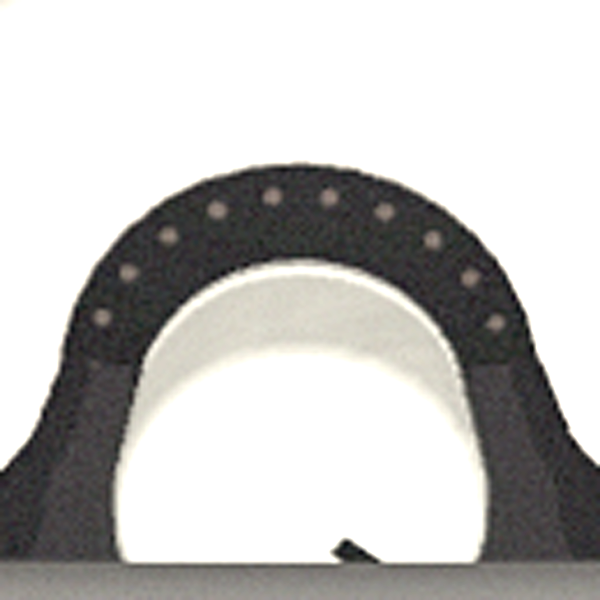

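The knob is concentric with the ring of dots, not tilted, with near-zero forces and its index unchanged in the grip (start at (342,545)). Now home and press, with a firmer grip.

>>> carry_out(series=[{"tx":0,"ty":0,"tz":0.5,"turn":0},{"tx":0,"ty":0,"tz":0.5,"turn":0},{"tx":0,"ty":0,"tz":0.5,"turn":0},{"tx":0,"ty":0,"tz":0,"turn":0},{"tx":0,"ty":0,"tz":0,"turn":0}], force=50)

```text
t: 11.9
eef_pos: [481.8, -166.5, 63.6]
tool_rot: [0.338, 0.941, 0.0, 0.0]
force: [-1.6, 0.6, 4.7]
finger_gap: 43.0
```

>>> carry_out(series=[{"tx":0,"ty":0,"tz":1,"turn":0},{"tx":0,"ty":0,"tz":1,"turn":0},{"tx":0,"ty":0,"tz":0,"turn":0},{"tx":0,"ty":0,"tz":0,"turn":0}])

```text
t: 12.4
eef_pos: [481.8, -166.5, 61.6]
tool_rot: [0.338, 0.941, -0.0, 0.0]
force: [-2.2, -0.7, 6.5]
finger_gap: 42.9
```

>>> carry_out(series=[{"tx":0,"ty":0,"tz":1,"turn":0},{"tx":0,"ty":0,"tz":1,"turn":0},{"tx":0,"ty":0,"tz":0,"turn":0},{"tx":0,"ty":0,"tz":0,"turn":0}])

```text
t: 12.9
eef_pos: [482.0, -166.6, 60.3]
tool_rot: [0.338, 0.941, -0.0, 0.0]
force: [-5.0, 1.3, 15.3]
finger_gap: 42.9
```

The force followed the spring (4.7 → 6.5 N) and then rose to 15 N at the stop. One look to check.

```bash
python3 - <<'E'
from fit import *
import pickle
w=snap('wrist');s=snap('side');s0=pickle.load(open('s0.pkl','rb'))['side']
o=sensors.get_obs();print(o['t'],o['eef_pos'],o['force'],o['moment'])
u,v=map(int,proj(s,(482,-167,60)));print(u,v,proj(s,(510.5,-160,52)))
f=lambda S:cv2.resize(S['img'][v-30:v+30,u-40:u+40],(400,300),interpolation=cv2.INTER_CUBIC)
c=cv2.resize(w['img'][160:280,235:395],(400,300),interpolation=cv2.INTER_CUBIC)
cv2.imwrite('pics/p9.png',np.vstack([np.hstack([f(s0),f(s)]),np.hstack([c,c*0])])[:,:,::-1])
# orange pixels
for S in(s0,s):
  i=S['img'].astype(int)[v-30:v+30,u-40:u+40];m=(i[...,0]>130)&(i[...,0]-i[...,2]>70)&(i[...,0]-i[...,1]>50);y,x=np.nonzero(m);print(m.sum(),x.mean()+u-40 if m.any() else 0,y.mean()+v-30 if m.any() else 0)
E
```

```text
13.0 [ 481.9632205  -166.57703517   60.35006989] [-4.86133878  1.88967318 14.17312204] [0.36337988 0.96025336 0.04421147]
358 193 (np.float64(349.40305819643015), np.float64(193.39948591225965))
3 349.6666666666667 193.66666666666666
0 0 0
```

View pics/p9.png

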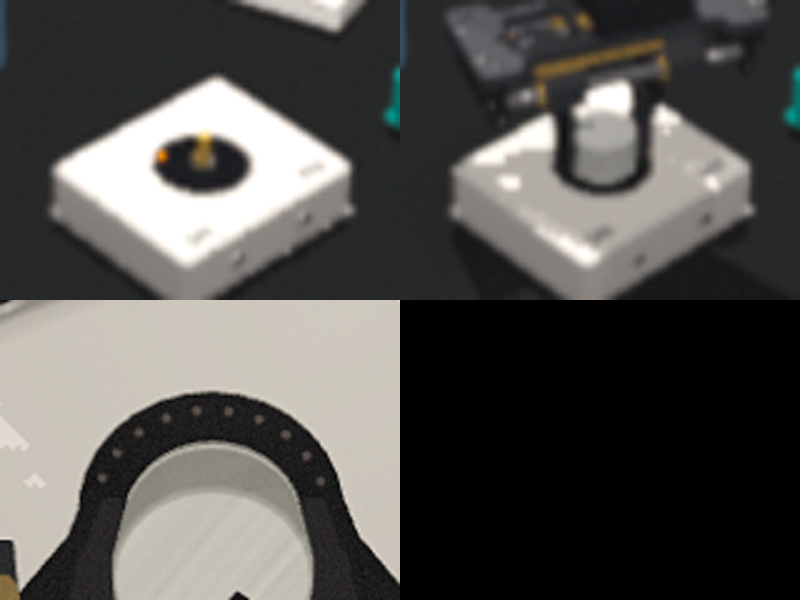

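The picture shows the dial low on the controller, upright and concentric, with the bystanders undisturbed. The dot is hidden by a finger, but the tool yaw hasn't changed. Handing in.

```bash
python3 - <<'E'
from h import *
print(job.finish_job())
o=sensors.get_obs();print(o['t'],o['eef_pos'],o['force'],o['finger_gap'])
E
```

```text
the job is handed in; nothing more can be done
None
the job is handed in; nothing more can be done
```

I picked up the left-hand dial, turned it 117° so its index line lined up with the orange dot, and slid it home on the shaft. I then pressed it in and handed the job in at about 13 s, still gripping the dial at 50 N and pushing down.

**Fit and press:**
- The tool height when the dial began to push on the shaft agreed within about 1 mm with the height worked out for a dial fully home.
- While pressing, the upward force rose from 4.7 N to 6.5 N. It then jumped to about 14–15 N at the end of the travel, roughly 4 mm below the home height, as the spring and stop should feel.
- The last picture shows the dial upright and centred on the ring of dots.

**What I could not fully confirm:**
- **Orange dot:** I could not see it at the end because a finger hides it. That the volume setting did not move rests on indirect evidence. The index line and dot agreed within about 2° before the fit, the tool's rotation did not change, and the twisting force stayed at or below about 0.04 N m. That last figure is slightly above the 0.03 N m that turns the shaft and was read at the final press. The wrist sensor reads about that much with no load.
- **Side force:** about 5 N remained while pressing, which I left alone.
- **Other objects:** I did not measure the mug, mouse, memory stick or router again at the end. The arm touched nothing but the dial, as far as the readings show.

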